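# Clamp the filling pipe to the slip filter

### The job

Couple the loose flanged pipe to the slip filter: slide it along its rests and press it firmly (about 1 kg) for a moment against the filter's outlet flange, then swing the hinged clamp ring down over both flanges, then swing the latch lever up and over the ring's pin until it is fully home, so that the ring is drawn tight and stays shut by itself. Push the ring and the lever with the shut fingers rather than gripping them, by feel and nowhere harder than 2 kg, and leave the bowl, the egg cup and the bottle where they stand.

Things in the scene. Friction and masses are not known exactly. Their poses are not given: they have to be found in the camera images.
- coupling: Fixed stand: plywood board 125 x 360 x 12 mm with an aluminium filter can (80 mm wide, 131 high, at y -102 mm), lower half of a clamp, and two V rests under the loose pipe (y 68 and 158 mm, 57 mm high, 34 wide). Origin on the counter under the clamp's middle. Local y = pipe axis (70 mm up), from the filter towards the loose pipe; x away from the robot. Position and yaw vary.
- filter_outlet: Outlet of the filter: a fixed gland nut on the can, carrying a 38 mm pipe with a flange (64 mm diameter, 4 mm thick at the rim, conical behind) and the clamp. Origin: where the centre of the flange face is meant to be, axes as the stand's; the face looks along +y. Outlet and clamp together truly stand up to 4 mm nearer or farther along y (screwed in more or less): find the face by feel.
- pipe: Loose steel pipe, 38 mm diameter, 190 long, 0.3 to 0.55 kg, in the V rests; flange (64 mm, 4 thick, conical behind) at one end, bead at the other. Origin: centre of the flange face; +y runs to the free end. Starts 15 to 45 mm from the outlet's origin and slides along -y (rubbing up to 5 N). The ring's groove wedges a last gap of 3 mm shut; with more it sits on the flange rim and cannot close.
- pipe_grip (a point): Point on the pipe's axis 105 mm from its flange face, good to grasp across from above (38 mm wide).
- ring (a joint): Hinge of the swinging upper ring half, rad: 0 = level, shut (stop), positive = swung up and back. Starts 0.65 to 0.95 and stays where left (friction about 1.5 N at the lug). Let down, it rests on a rubber pad at about 0.02 to 0.05; the pad is a spring of about 7.5 N per mm, its height not known to 1 mm. Only the latch holds it fully down (about 0.01).
- ring_hinge (a point): Middle of the ring's hinge axis (along local y), 46 mm behind the pipe axis (x), 70 mm up. Ring half: radius 34.5 to 41 mm, 26 wide. Its front lug, the place to push, is 20 mm wide (y), 7 thick; shut, its upper face is level, 10 mm above the hinge, reaching from 84 to 114 mm in front of it; opened, the face turns to the back. At 110 mm a cross pin (8 mm thick, 34 long) that the latch catches.
- lever (a joint): Hinge of the latch lever, rad: 0 = home (stem upright, at its stop), positive = leaning out to the robot. Starts 0.65 to 0.8, light friction. From about 0.4 its two hooks ride over the ring's cross pin (if the ring is down, below 0.06) and draw it down; the push at the ball rises to about 5 to 12 N, drops near 0.1 as it goes over centre, then comes the stop. Let go earlier, it springs back.
- lever_pivot (a point): Middle of the lever's pivot axis (along local y), 64 mm in front of the pipe axis (local -x), 47 mm above the counter. The lever ends in a black ball (20 mm diameter), its centre 88 mm from the pivot, on a stem of 9 mm diameter; the place to push.
- small_bowl: Bystander: small white bowl, 68 mm wide, 43 mm high; origin under its centre.
- egg_cup: Bystander: white egg cup, 56 mm wide, 58 mm high; origin under its centre.
- glaze_bottle: Bystander: dark squeeze bottle with a white nozzle, 37 mm wide, 98 mm high; origin under its centre.

How it is judged (in metres and radians):
On the way, in this order (a step that is already met when the one before it is completed fails the run):
1. the pipe is pressed against the outlet flange with over 5 N while the ring is still open (contact force between pipe and filter_outlet above 5 N and y of pipe in the frame of filter_outlet below 0.0065 m and value of joint ring above 0.3 rad), for 0.2 s.
2. the clamp ring is swung down over both flanges (below 0.08 rad) (value of joint ring below 0.08 rad), for 0.2 s.
3. the latch lever is home (below 0.05 rad) (value of joint lever below 0.05 rad), for 0.2 s.
At the end, for the whole second after the job is handed in: The pipe's flange lies in the ring against the outlet's (at most 6.5 mm along y from the outlet's origin, within 4 mm of the axis in x and z), the ring is drawn down (below 0.018 rad) and the lever is home (below 0.05 rad), the pipe at rest, all staying so by themselves (y of pipe in the frame of filter_outlet below 0.0065 m and x of pipe in the frame of filter_outlet between -0.004 and 0.004 m and z of pipe in the frame of filter_outlet between -0.004 and 0.004 m and value of joint ring below 0.018 rad and value of joint lever below 0.05 rad and linear speed of pipe below 0.02 m/s); the robot touches nothing.
It fails at once if the pipe is rammed against the outlet (over 20 N while the ring is open) (contact force between pipe and filter_outlet above 20 N and value of joint ring above 0.3 rad).
It fails at once if the ring is pushed with more than 25 N (contact force between any of the fingers, the arm and ring above 25 N).
It fails at once if the lever is pushed with more than 25 N (contact force between any of the fingers, the arm and lever above 25 N).
It fails at once if the bowl, the egg cup or the bottle is moved by more than 2 cm (distance of any of small_bowl, egg_cup, glaze_bottle from where it was at the start of the episode above 0.02 m).
It also fails if it takes over 72 s, if anything falls off the work surface, if the arm or the gripper's body presses on something with over 40 N, if the wrist force passes 120 N, or if a joint passes its speed limit or range.

### The arm

A 6-joint arm with a two-finger parallel gripper is mounted at the origin on a cart in front of the work surface, level with it; the furniture and walls round the work are solid. World frame = base frame: x ahead of the robot, y to its left, z up, the work surface at z = 0. Lengths are in m, angles in degrees, forces in N, time in s.
With the tool pointing down it reaches from about 0.25 to 0.775 m from the base axis. Payload 8.9 kg.
Tool frame: the origin (TCP) lies midway between the tips of the shut fingers; the grasp point (between the pads) lies 19 mm behind it; z points along the fingers, y is the line along which they close (so a half turn about z gives the same grasp; the last joint's range is limited). The gripper opens to 85 mm and grips with 20 to 120 N. Pads are 22 mm wide; open, the fingers measure 114 mm over their backs; the gripper's body (76 mm by 85 mm) begins 54 mm behind the grasp point. The pads swing forward as they close: fully open they stand 13 mm farther back than shut.
Start: joints at [-79.085, 16.656, -8.789, 64.555, 0, 82.019], TCP at [0.17, -0.497, 0.231] pointing down, gripper open.
Joint ranges: [-144.48, 144.48], [-52.06, 99.96], [-74.48, 78.29], [-112.23, 115.85], [-86.99, 84.42], [-180, 180]. Speed limits (degrees/s): [127.2, 127.2, 159.86, 180, 180, 180].

### API

Orientations are given as [roll, pitch, yaw] about the fixed x, y, z axes, in that order (R = Rz(yaw) Ry(pitch) Rx(roll)).
In Python, from workcell import env gives the robot as it stands. The module is installed in compiled form; this text tells all that it offers.
- The arm moves only by the shell command python3 -m creep 'ROWS' [FORCE]. ROWS is JSON, a list that holds one entry, the list of rows, each a list of 5 numbers: the shift along the world's x, y, z in units of 100 mm (1.0 is 100 mm), then the turn about the world's z in units of 60 degrees (1.0 is 60 degrees), then the opening, from 0 (shut) to 1 (fully open). A call has 1 to 20 rows; each row shifts and turns the commanded pose from where the row before left it; what a row does not reach is not made up. A row lasts 1/12 s, in which the tool goes at most 41.7 mm and 7.16 degrees, less where a joint would pass 70% of its speed; a pose out of reach is approached as far as the arm can. A call with a number of a shift or a turn outside -1 to 1 is refused whole. A call with a gripper value outside its range is refused whole. The fingers move at their own pace and stop on an object; FORCE is the grip in N (left out, the last holds). Time passes only in rows, so rows that do not move let the fingers close. It gives the time, the measured TCP pose, the force, the opening and the grip force at its end, in the units of the state.
- env.read_state(): the state, without advancing time (a new reading comes with each control period).
- env.grab_frame(name): name is "side" or "top"; returns the picture (400x640x3 uint8, red, green, blue); there is no depth.
- env.camera_params(name): a dict with "camera_matrix" (3x3 intrinsics, pixels), "rvec" (rotation vector, rad) and "tvec" (3), from world to camera coordinates, as OpenCV has them. Camera axes: x right, y down, z forward; pixel columns grow to the right and rows downward; lengths in m; the calibration is good to about 2 mm. A picture is of the moment at which its call begins. camera_params takes no time and is no camera call.
- env.close_job(): hands the job in; it is judged then, once.
The state is a dict: "clock": time; "joint_positions": joint angles; "joint_velocities": joint speeds; "effort": joint torques, N m; "tool_pos": TCP position; "tool_rot": TCP orientation; "force": force on the tool from outside, world axes, zero at the start; "ft_torque": the same for the moment, N m; "gripper_width": finger opening in m; "grip_force": force on a finger pad.
Only numpy, scipy, OpenCV 4.12 (cv2) and the standard library are available. Lean on these libraries where they do the work, as an engineer would, in place of code of your own. Each camera call takes 0.05 s, during which the arm holds its last target. There are 200 camera calls.

## Working session

There is one attempt and no reset: what is moved stays moved. The work goes in short steps, Python scripts to look and compute and a shell command to move; the robot and the scene stay as the last step left them, time stands still between calls to the robot, and variables do not carry over. Pictures are saved under pics/ and viewed, at most 10 in all, crops included, and the job is handed in when it is done.

```bash
mkdir -p pics; python3 - <<'E'
from workcell import env
import cv2
for n in("side","top"):
    cv2.imwrite(f"pics/{n}0.png",env.grab_frame(n)[:,:,::-1])
    p=env.camera_params(n);print(n,p)
s=env.read_state();print(s)
E
```

```text
side {'camera_matrix': array([[520.33242175,   0.        , 325.43186092],
       [  0.        , 520.33242175, 193.92552949],
       [  0.        ,   0.        ,   1.        ]]), 'rvec': array([ 0.10834837,  2.8540063 , -1.27323163]), 'tvec': array([0.5066113 , 0.06120967, 1.33645101])}
top {'camera_matrix': array([[416.17924439,   0.        , 313.50401785],
       [  0.        , 416.17924439, 202.30251612],
       [  0.        ,   0.        ,   1.        ]]), 'rvec': array([ 2.19458491, -2.21111991,  0.01902144]), 'tvec': array([-0.03101508,  0.50791932,  0.9115262 ])}
{'clock': 0.1, 'joint_positions': array([-7.90852634e+01,  1.66859936e+01, -8.82506750e+00,  6.45546615e+01,
        6.59007881e-04,  8.20190864e+01]), 'joint_velocities': array([ 0.05785281, -0.09923289,  0.07140837,  0.10575268, -0.08119818,
       -0.01124884]), 'effort': array([ 1.21273544e-03, -5.37979710e+01,  3.31919253e+01,  9.36344324e-03,
       -2.00045756e-04, -4.56976494e-06]), 'tool_pos': array([ 0.16995755, -0.49633111,  0.230798  ]), 'tool_rot': array([-1.79935005e+02, -9.77776958e-03,  1.88956442e+01]), 'force': array([-0.8009807 , -0.81085826,  0.60485353]), 'ft_torque': array([-3.80447829e-02, -3.64786838e-07,  5.23850424e-03]), 'grip_force': 0.0, 'gripper_width': 0.08541486497021168}
```

View pics/top0.png

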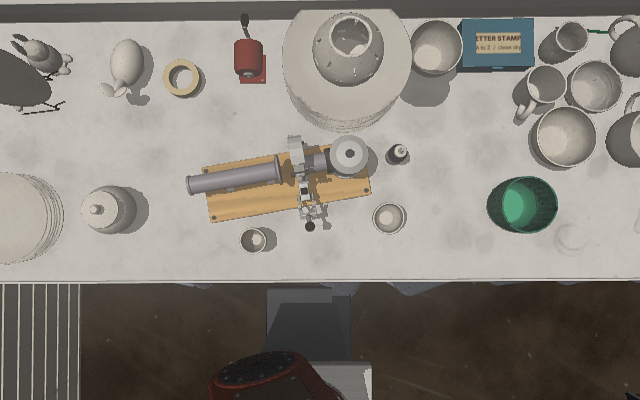

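View pics/side0.png

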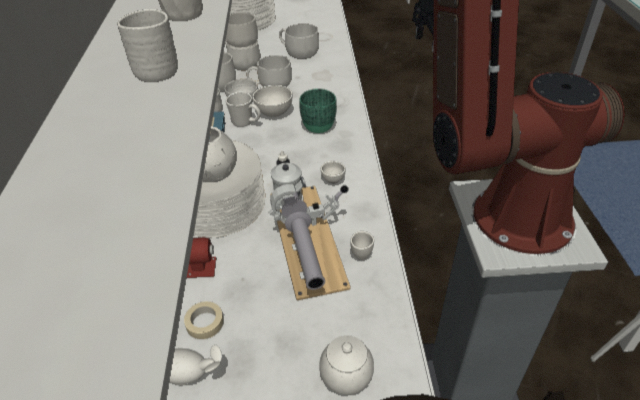

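The top view has world +x up and +y left. The board runs from about (205,195) to (370,165), with the loose pipe on the left from (190,185) to (280,168) and the lever ball near (309,227). The egg cup or bowl sit at (253,240) and (389,219), and the bottle at (397,154). I'll enlarge both views.

```bash
python3 - <<'E'
import cv2
a=cv2.imread("pics/top0.png")[125:265,180:420]
cv2.imwrite("pics/topc.png",cv2.resize(a,None,fx=3.3333,fy=3.3333,interpolation=cv2.INTER_CUBIC))
a=cv2.imread("pics/side0.png")[145:305,260:380]
cv2.imwrite("pics/sidec.png",cv2.resize(a,None,fx=3.75,fy=3.75,interpolation=cv2.INTER_CUBIC))
E
```

```text
(no output)
```

View pics/topc.png

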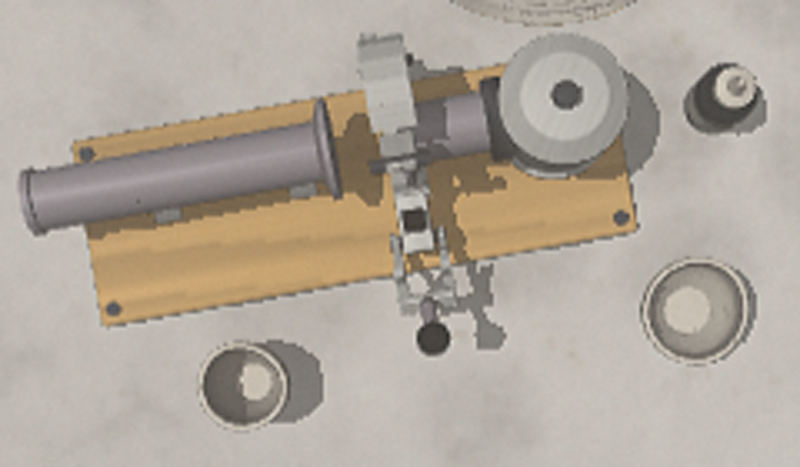

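View pics/sidec.png

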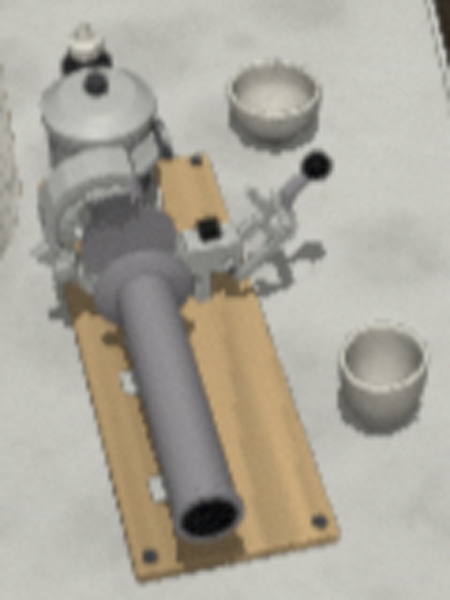

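The top crop shows board corners at (73,142), (103,325) and (636,230), the pipe's free end at (28,204), and its flange at (331,147). The can knob is at (567,94) and the ball at (433,338). In the side crop the ball is at (317,165), the pipe end at (209,517) and the knob at (96,85). Next I fit the stand pose to these points.

```bash
cat > h.py <<'E'
import numpy as np,cv2
from workcell import env
from scipy.optimize import least_squares
P={n:env.camera_params(n) for n in("side","top")}
def proj(n,p):
    c=P[n];return cv2.projectPoints(np.float64(p).reshape(-1,3),c["rvec"],c["tvec"],c["camera_matrix"],None)[0].reshape(-1,2)
def T(u,v):return np.array([180+u/3.33333,125+v/3.33333])
def S(u,v):return np.array([260+u/3.75,145+v/3.75])
def W(q,l):
    a=q[2];l=np.asarray(l,float);return np.array([q[0]+np.cos(a)*l[0]-np.sin(a)*l[1],q[1]+np.sin(a)*l[0]+np.cos(a)*l[1],l[2]])
E
python3 - <<'E'
from h import *
def res(q,full=False):
    x,y,a,bx,by,lev,d=q
    ball=(-.064-.088*np.sin(lev),0,.047+.088*np.cos(lev))
    c=lambda i,j:(bx+i*.0625,by+j*.18,.012)
    O=[("top",T(73,142),c(1,1)),("top",T(103,325),c(-1,1)),("top",T(636,230),c(-1,-1)),
     ("side",S(138,578),c(1,1)),("side",S(338,538),c(-1,1)),
     ("top",T(567,94),(0,-.102,.128)),("side",S(96,85),(0,-.102,.128)),
     ("top",T(433,338),ball),("side",S(317,165),ball),
     ("top",T(28,204),(0,d+.188,.07)),("top",T(331,147),(0,d+.002,.07)),("side",S(209,517),(0,d+.19,.07))]
    return np.concatenate([proj(n,W(q,p))[0]-m for n,m,p in O])
r=least_squares(res,[.45,.0,.17,0,0,.7,.03]);q=r.x
print(np.round(q,4),np.degrees(q[2]));print(r.fun.reshape(-1,2).round(1))
np.save("q.npy",q)
for n,uv,z in(("egg",(243,385),.058),("bowl",(694,311),.043),("bottle",(738,87),.098)):
    f=least_squares(lambda p:proj("top",[p[0],p[1],z])[0]-T(*uv),[.4,0]);print(n,f.x)
for n,l in(("grip",(0,q[6]+.105,.07)),("ball",(-.064-.088*np.sin(q[5]),0,.047+.088*np.cos(q[5])))):print(n,W(q,l))
E
```

```text
[ 0.5814 -0.0058  0.1706 -0.0194  0.0361  0.7769  0.0413] 9.776951109254219
[[-1.7 -0.5]
 [-1.1  0.4]
 [ 0.4 -0.2]
 [-0.6 -1.2]
 [ 0.7 -1.9]
 [-0.3 -0.3]
 [-0.  -1.9]
 [-0.6  0.1]
 [ 0.1 -0.1]
 [ 1.1 -0.7]
 [-1.1  0.4]
 [ 0.3 -0.1]]
egg [0.42772376 0.09137804]
bowl [ 0.47166089 -0.19278676]
bottle [ 0.60575265 -0.21134202]
grip [0.55659199 0.13835713 0.07      ]
ball [ 0.45756906 -0.02716734  0.1097533 ]
```

```bash
python3 -m creep '[[[0.193,0.317,0,0.067,1],[0.193,0.317,0,0.067,1],[0.193,0.317,0,0.067,1],[0.193,0.317,0,0.067,1],[0.193,0.317,0,0.067,1],[0.193,0.317,0,0.067,1],[0.193,0.317,0,0.067,1],[0.193,0.317,0,0.067,1],[0.193,0.317,0,0.067,1],[0.193,0.317,0,0.067,1],[0.193,0.317,0,0.067,1],[0.193,0.317,0,0.067,1],[0.193,0.317,0,0.067,1],[0.193,0.317,0,0.067,1],[0.193,0.317,0,0.067,1],[0.193,0.317,0,0.067,1],[0.193,0.317,0,0.067,1],[0.193,0.317,0,0.067,1],[0.193,0.317,0,0.067,1],[0.193,0.317,0,0.067,1]]]' 40
```

```text
clock: 1.77
tool_pos: [0.5564, 0.1392, 0.2309]
tool_rot: [-180.0, 0.0, 99.5]
force: [0.8, -1.8, 0.5]
gripper_width: 0.085
grip_force: 0.0
```

```bash
python3 -m creep '[[[0,0,-0.3,0.005,1],[0,0,-0.3,0,1],[0,0,-0.3,0,1],[0,0,-0.3,0,1],[0,0,-0.3,0,1],[0,0,-0.28,0,1],[0,0,0,0,1],[0,0,0,0,0.55],[0,0,0,0,0.55],[0,0,0,0,0.55],[0,0,0,0,0.55],[0,0,0,0,0.55]]]' 40
python3 -m creep '[[[0,0,0,0,0.3],[0,0,0,0,0.3],[0,0,0,0,0.3],[0,0,0,0,0.3],[0,0,0,0,0.3]]]' 40
```

```text
clock: 2.77
tool_pos: [0.557, 0.1374, 0.0547]
tool_rot: [179.9, 0.0, 99.6]
force: [0.1, -1.3, 0.4]
gripper_width: 0.0469
grip_force: 0.0
clock: 3.18
tool_pos: [0.5575, 0.1375, 0.0546]
tool_rot: [179.8, 0.0, 99.6]
force: [1.3, 0.8, 5.3]
gripper_width: 0.0369
grip_force: 39.4
```

```bash
python3 -m creep '[[[0.005,-0.03,0,0,0.3],[0.005,-0.03,0,0,0.3],[0.005,-0.03,0,0,0.3],[0.005,-0.03,0,0,0.3],[0.005,-0.03,0,0,0.3],[0.005,-0.03,0,0,0.3],[0.005,-0.03,0,0,0.3],[0.005,-0.03,0,0,0.3],[0.005,-0.03,0,0,0.3],[0.005,-0.03,0,0,0.3],[0,0,0,0,0.3]]]'
python3 -m creep '[[[0.002,-0.01,0,0,0.3],[0.002,-0.01,0,0,0.3],[0.002,-0.01,0,0,0.3],[0,0,0,0,0.3]]]'
```

```text
clock: 4.1
tool_pos: [0.5625, 0.1086, 0.0547]
tool_rot: [179.8, -0.1, 99.6]
force: [0.6, 5.2, 6.6]
gripper_width: 0.0366
grip_force: 39.5
clock: 4.43
tool_pos: [0.5629, 0.1061, 0.0547]
tool_rot: [179.8, -0.2, 99.7]
force: [-0.0, 8.7, 6.9]
gripper_width: 0.0363
grip_force: 39.5
```

```bash
python3 -m creep '[[[0.001,-0.01,0,0,0.3],[0,0,0,0,0.3]]]'
python3 -m creep '[[[0.002,-0.01,0,0,0.3],[0,0,0,0,0.3]]]'
python3 -m creep '[[[0.002,-0.01,0,0,0.3],[0,0,0,0,0.3]]]'
```

```text
clock: 4.6
tool_pos: [0.5631, 0.1052, 0.0547]
tool_rot: [179.8, -0.2, 99.7]
force: [1.1, 8.9, 5.9]
gripper_width: 0.0369
grip_force: 39.5
clock: 4.77
tool_pos: [0.5632, 0.1042, 0.0547]
tool_rot: [179.8, -0.2, 99.7]
force: [0.6, 9.0, 6.8]
gripper_width: 0.0364
grip_force: 39.5
clock: 4.93
tool_pos: [0.5634, 0.1032, 0.0547]
tool_rot: [179.8, -0.2, 99.7]
force: [-0.8, 8.9, 7.5]
gripper_width: 0.037
grip_force: 39.5
```

```bash
for i in 1; do python3 -m creep '[[[0.002,-0.01,0,0,0.3],[0,0,0,0,0.3]]]'
python3 -m creep '[[[0.002,-0.01,0,0,0.3],[0,0,0,0,0.3]]]'
python3 -m creep '[[[0.002,-0.01,0,0,0.3],[0,0,0,0,0.3]]]'; done
python3 - <<'E'
from h import *
f=env.grab_frame("top")[125:265,180:420,::-1]
cv2.imwrite("pics/topd.png",cv2.resize(f,None,fx=3.3333,fy=3.3333,interpolation=cv2.INTER_CUBIC))
E
```

```text
clock: 5.1
tool_pos: [0.5635, 0.1022, 0.0547]
tool_rot: [179.8, -0.2, 99.7]
force: [0.0, 8.7, 7.1]
gripper_width: 0.0368
grip_force: 39.5
clock: 5.27
tool_pos: [0.5637, 0.1012, 0.0547]
tool_rot: [179.8, -0.2, 99.7]
force: [0.2, 10.1, 6.9]
gripper_width: 0.0366
grip_force: 39.5
clock: 5.43
tool_pos: [0.5639, 0.1002, 0.0547]
tool_rot: [179.8, -0.2, 99.7]
force: [0.4, 9.7, 7.3]
gripper_width: 0.0368
grip_force: 39.5
```

View pics/topd.png

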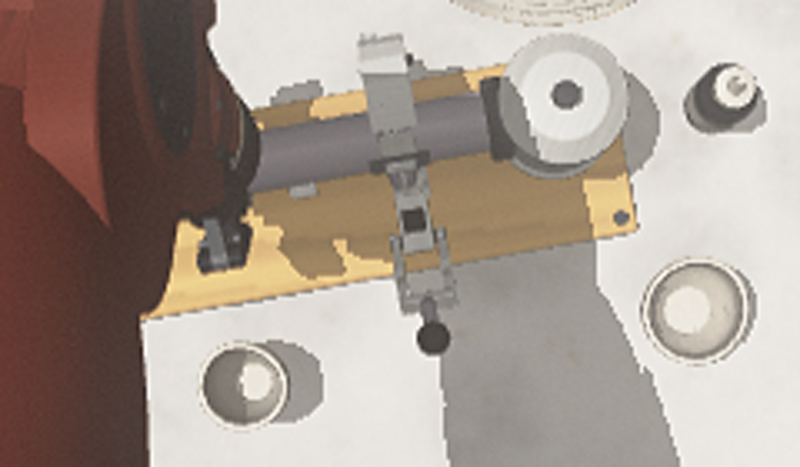

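The pipe flange is now under the ring at about (395,155), and the bowl, cup and bottle haven't moved. I keep pushing in small steps until I feel contact.

```bash
python3 -m creep '[[[0.002,-0.01,0,0,0.3],[0,0,0,0,0.3]]]'
python3 -m creep '[[[0.001,-0.005,0,0,0.3],[0,0,0,0,0.3]]]'
python3 -m creep '[[[0.001,-0.005,0,0,0.3],[0,0,0,0,0.3]]]'
```

```text
clock: 5.65
tool_pos: [0.5641, 0.0993, 0.0547]
tool_rot: [179.8, -0.2, 99.7]
force: [-0.2, 8.8, 8.2]
gripper_width: 0.0371
grip_force: 39.5
clock: 5.82
tool_pos: [0.5641, 0.0988, 0.0547]
tool_rot: [179.8, -0.2, 99.7]
force: [0.2, 9.5, 7.4]
gripper_width: 0.0368
grip_force: 39.5
clock: 5.98
tool_pos: [0.5642, 0.0983, 0.0547]
tool_rot: [179.8, -0.2, 99.7]
force: [-0.7, 9.8, 7.8]
gripper_width: 0.037
grip_force: 39.5
```

```bash
python3 -m creep '[[[0.001,-0.005,0,0,0.3],[0,0,0,0,0.3]]]'
python3 -m creep '[[[0.001,-0.005,0,0,0.3],[0,0,0,0,0.3]]]'
```

```text
clock: 6.15
tool_pos: [0.5643, 0.0979, 0.0547]
tool_rot: [179.8, -0.2, 99.7]
force: [-0.1, 8.6, 8.8]
gripper_width: 0.0366
grip_force: 39.5
clock: 6.32
tool_pos: [0.5644, 0.0974, 0.0547]
tool_rot: [179.8, -0.2, 99.7]
force: [0.0, 9.4, 7.7]
gripper_width: 0.0365
grip_force: 39.5
```

```bash
python3 -m creep '[[[0.001,-0.005,0,0,0.3],[0,0,0,0,0.3]]]' | egrep 'pos|force:'
python3 -m creep '[[[0.001,-0.005,0,0,0.3],[0,0,0,0,0.3]]]'| egrep 'pos|force:'
python3 -m creep '[[[0.001,-0.005,0,0,0.3],[0,0,0,0,0.3]]]'| egrep 'pos|force:'
```

```text
tool_pos: [0.5645, 0.0969, 0.0547]
force: [-1.3, 9.6, 8.4]
grip_force: 39.5
tool_pos: [0.5646, 0.0964, 0.0547]
force: [0.4, 8.9, 7.8]
grip_force: 39.5
tool_pos: [0.5646, 0.0963, 0.0547]
force: [-1.9, 10.7, 7.5]
grip_force: 39.6
```

```bash
python3 -m creep '[[[0.001,-0.005,0,0,0.3],[0,0,0,0,0.3]]]' | egrep 'pos|force:'
python3 -m creep '[[[0.001,-0.005,0,0,0.3],[0,0,0,0,0.3]]]'| egrep 'pos|force:'
```

```text
tool_pos: [0.5645, 0.0963, 0.0546]
force: [-0.2, 13.7, 8.4]
grip_force: 39.6
tool_pos: [0.5645, 0.0963, 0.0546]
force: [-1.8, 16.5, 8.5]
grip_force: 39.6
```

```bash
python3 -m creep '[[[0,-0.003,0,0,0.3],[0,0,0,0,0.3],[0,0,0,0,0.3],[0,0,0,0,0.3],[0,0,0,0,0.3]]]' | egrep 'clock|pos|force:'
```

```text
clock: 7.57
tool_pos: [0.5645, 0.0963, 0.0546]
force: [-1.7, 17.0, 8.2]
grip_force: 39.6
```

Contact is felt: the tool stopped at y=0.0963 while the force rose from 9 to 17 N. I release, retreat up, turn the wrist and work out the ring angle.

```bash
python3 -m creep '[[[0,0,0,0,1],[0,0,0,0,1],[0,0,0,0,1],[0,0,0,0,1],[0,0,0,0,1],[0,0,0.15,0,1],[0,0,0.3,0,1],[0,0,0.35,0,1],[0,0,0.35,0,1],[0,0,0.35,0,1],[0,0,0.3,-0.1,0],[0,0,0,-0.1,0],[0,0,0,-0.1,0],[0,0,0,-0.1,0],[0,0,0,-0.1,0],[0,0,0,-0.1,0],[0,0,0,-0.1,0],[0,0,0,-0.1,0],[0,0,0,-0.1,0],[0,0,0,-0.1,0]]]'
python3 -m creep '[[[0,0,0,-0.1,0],[0,0,0,-0.1,0],[0,0,0,-0.1,0],[0,0,0,-0.1,0],[0,0,0,-0.098,0],[0,0,0,0,0]]]'
python3 - <<'E'
from h import *
q=np.load("q.npy")
def pin(t,yo):return W(q,(.046-.110*np.cos(t)+.0065*np.sin(t),yo,.07+.110*np.sin(t)+.0065*np.cos(t)))
f=least_squares(lambda p:proj("top",pin(*p))[0]-T(400,161),[.8,0])
print("theta,yo",f.x,pin(*f.x))
t=f.x[0]
yo=0
for th in np.r_[t,np.arange(.8,-.01,-.1)]:
    r=.100 # contact line on face; front lower finger edge 11 mm ahead of tcp
    c=(.046-r*np.cos(th)+.01*np.sin(th),.07+r*np.sin(th)+.01*np.cos(th))
    print(round(th,3),W(q,(c[0]+.011,0,c[1])).round(4),"edge x loc",round(c[0],4))
E
```

```text
clock: 9.23
tool_pos: [0.5637, 0.0922, 0.2332]
tool_rot: [-180.0, 0.0, 39.3]
force: [-0.9, -0.3, -0.3]
gripper_width: -0.0003
grip_force: 0.0
clock: 9.73
tool_pos: [0.5637, 0.0923, 0.2332]
tool_rot: [180.0, 0.0, 9.4]
force: [0.1, 0.3, 0.9]
gripper_width: -0.0001
grip_force: 0.0
theta,yo [ 0.8183656  -0.00167982] [ 0.55764609 -0.01162707  0.15474548]
0.818 [ 0.5775 -0.0065  0.1498] edge x loc -0.015
0.8 [ 0.576  -0.0068  0.1487] edge x loc -0.0165
0.7 [ 0.5686 -0.008   0.1421] edge x loc -0.024
0.6 [ 0.5618 -0.0092  0.1347] edge x loc -0.0309
0.5 [ 0.5558 -0.0102  0.1267] edge x loc -0.037
0.4 [ 0.5507 -0.0111  0.1182] edge x loc -0.0422
0.3 [ 0.5464 -0.0119  0.1091] edge x loc -0.0466
0.2 [ 0.543  -0.0124  0.0997] edge x loc -0.05
0.1 [ 0.5405 -0.0129  0.0899] edge x loc -0.0525
0.0 [ 0.5391 -0.0131  0.08  ] edge x loc -0.054
```

```bash
python3 - <<'E'
from h import *
q=np.load("q.npy");p=np.array([.5637,.0923,.2332])
for th in [.95,.8,.7,.6,.5,.4,.3,.2,.15,.1,.05,.02]:
    r=.112-.01*th
    w=W(q,(.046-r*np.cos(th)+.01*np.sin(th)+.011,-.001,.07+r*np.sin(th)+.01*np.cos(th)))
    print(th,w.round(4),((w-p)*10).round(3));p=w
E
```

```text
0.95 [ 0.587  -0.0059  0.1592] [ 0.233 -0.982 -0.74 ]
0.8 [ 0.5734 -0.0082  0.1516] [-0.136 -0.023 -0.076]
0.7 [ 0.565  -0.0097  0.1453] [-0.085 -0.015 -0.063]
0.6 [ 0.5571 -0.011   0.1381] [-0.079 -0.014 -0.072]
0.5 [ 0.55   -0.0123  0.1301] [-0.072 -0.012 -0.08 ]
0.4 [ 0.5436 -0.0134  0.1213] [-0.064 -0.011 -0.088]
0.3 [ 0.5381 -0.0143  0.1118] [-0.055 -0.01  -0.095]
0.2 [ 0.5335 -0.0151  0.1017] [-0.046 -0.008 -0.101]
0.15 [ 0.5316 -0.0154  0.0964] [-0.019 -0.003 -0.053]
0.1 [ 0.5299 -0.0157  0.091 ] [-0.017 -0.003 -0.054]
0.05 [ 0.5285 -0.016   0.0856] [-0.014 -0.002 -0.055]
0.02 [ 0.5278 -0.0161  0.0822] [-0.007 -0.001 -0.033]
```

```bash
python3 -m creep '[[[0.06,-0.245,0,0.007,0],[0.06,-0.245,0,0,0],[0.06,-0.245,0,0,0],[0.053,-0.247,0,0,0],[0,0,-0.2,0,0],[0,0,-0.2,0,0],[0,0,-0.2,0,0],[0,0,-0.1,0,0],[0,0,-0.04,0,0],[0,0,0,0,0]]]'
python3 -m creep '[[[-0.045,-0.008,-0.025,0,0],[-0.045,-0.008,-0.025,0,0],[-0.045,-0.008,-0.026,0,0],[0,0,0,0,0]]]'
```

```text
clock: 10.57
tool_pos: [0.5867, -0.0056, 0.1588]
tool_rot: [-180.0, 0.1, 10.2]
force: [0.1, 0.2, 0.2]
gripper_width: -0.0001
grip_force: 0.0
clock: 10.9
tool_pos: [0.5726, -0.0082, 0.1518]
tool_rot: [-180.0, 0.0, 10.1]
force: [0.5, -0.1, -0.1]
gripper_width: -0.0001
grip_force: 0.0
```

Now I swing the ring down along the computed arc.

```bash
python3 -m creep '[[[-0.042,-0.007,-0.031,0,0],[-0.042,-0.007,-0.032,0,0],[-0.04,-0.007,-0.036,0,0],[-0.039,-0.007,-0.036,0,0],[0,0,0,0,0]]]'| egrep 'pos|force:'
python3 -m creep '[[[-0.036,-0.006,-0.04,0,0],[-0.036,-0.006,-0.04,0,0],[-0.032,-0.005,-0.044,0,0],[-0.032,-0.006,-0.044,0,0],[0,0,0,0,0]]]'| egrep 'pos|force:'
```

```text
tool_pos: [0.556, -0.011, 0.1373]
force: [-0.1, -0.4, 0.0]
grip_force: 0.0
tool_pos: [0.5423, -0.0132, 0.1203]
force: [0.2, 0.1, -1.2]
grip_force: 0.0
```

```bash
python3 -m creep '[[[-0.028,-0.005,-0.048,0,0],[-0.027,-0.005,-0.047,0,0],[-0.023,-0.004,-0.05,0,0],[-0.023,-0.004,-0.05,0,0],[0,0,0,0,0]]]'| egrep 'pos|force:'
```

```text
tool_pos: [0.5325, -0.015, 0.1008]
force: [-0.5, 0.2, 0.3]
grip_force: 0.0
```

```bash
python3 - <<'E'
from h import *
a=env.grab_frame("side")[145:305,260:380,::-1]
b=env.grab_frame("top")[125:265,240:360,::-1]
k=dict(dsize=None,fx=3.33,fy=3.33,interpolation=cv2.INTER_CUBIC)
a=cv2.resize(a,**k);b=cv2.resize(b,**k);b=cv2.copyMakeBorder(b,0,a.shape[0]-b.shape[0],0,0,0)
cv2.imwrite("pics/both1.png",np.hstack([a,b]))
E
```

```text
(no output)
```

View pics/both1.png

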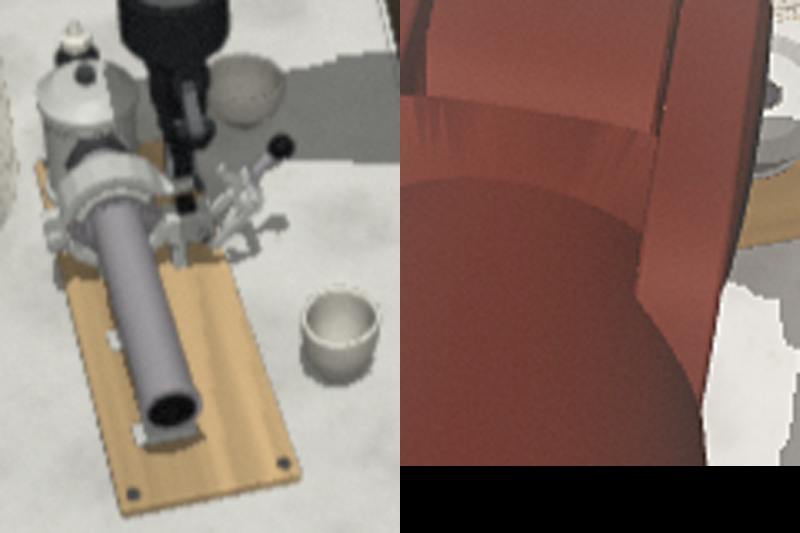

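The ring has swung down over the flanges. The lug and pin are near (180,188) in the left crop, with the fingertip near (185,208). I check where the tip should project relative to the lug.

```bash
python3 - <<'E'
from h import *
q=np.load("q.npy");c=lambda p:((proj("side",p)[0]-[260,145])*3.33).round()
print("tcp",c(env.read_state()["tool_pos"]))
for t in(.1,.2,.3,.4):
    for y in(-.017,.017): print(t,y,c(W(q,(.046-.110*np.cos(t)+.0065*np.sin(t),y-.001,.07+.110*np.sin(t)+.0065*np.cos(t)))))
E
```

```text
tcp [180. 172.]
0.1 -0.017 [193. 167.]
0.1 0.017 [204. 198.]
0.2 -0.017 [190. 157.]
0.2 0.017 [200. 187.]
0.3 -0.017 [185. 147.]
0.3 0.017 [195. 178.]
0.4 -0.017 [179. 138.]
0.4 0.017 [189. 168.]
```

The tip projects onto the lug at (180,172). The dark spot below it is the fixed rubber pad, so the ring is at about 0.2 rad as planned, and I carry on down by feel.

```bash
python3 -m creep '[[[-0.019,-0.003,-0.053,0,0],[-0.017,-0.003,-0.054,0,0],[0,0,0,0,0]]]'| egrep 'pos|force:'
python3 -m creep '[[[-0.006,0,-0.02,0,0],[-0.006,0,-0.015,0,0],[0,0,0,0,0]]]'| egrep 'pos|force:'
```

```text
tool_pos: [0.5293, -0.0155, 0.0902]
force: [0.8, -0.8, 0.3]
grip_force: 0.0
tool_pos: [0.5285, -0.0156, 0.0874]
force: [-0.4, 0.0, 0.3]
grip_force: 0.0
```

```bash
python3 -m creep '[[[-0.002,0,-0.01,0,0],[0,0,0,0,0]]]'| egrep 'pos|force:'
python3 -m creep '[[[-0.002,0,-0.01,0,0],[0,0,0,0,0]]]'| egrep 'pos|force:'

```

```text
tool_pos: [0.5285, -0.0156, 0.0866]
force: [-0.1, 0.6, 0.0]
grip_force: 0.1
tool_pos: [0.5284, -0.0156, 0.0856]
force: [-0.4, -0.3, -0.1]
grip_force: 0.1
```

```bash
python3 -m creep '[[[0,0,-0.01,0,0],[0,0,0,0,0]]]'| egrep 'pos|force:'
python3 -m creep '[[[0,0,-0.01,0,0],[0,0,0,0,0]]]'| egrep 'pos|force:'

```

```text
tool_pos: [0.5284, -0.0156, 0.0846]
force: [-0.1, 0.5, -0.5]
grip_force: 0.2
tool_pos: [0.5284, -0.0156, 0.0836]
force: [1.0, 0.0, -0.2]
grip_force: 0.3
```

```bash
python3 -m creep '[[[0,0,-0.01,0,0],[0,0,0,0,0]]]'| egrep 'pos|force:'
python3 -m creep '[[[0,0,-0.005,0,0],[0,0,0,0,0]]]'| egrep 'pos|force:'

```

```text
tool_pos: [0.5284, -0.0156, 0.0827]
force: [-0.2, -0.3, 2.6]
grip_force: 1.3
tool_pos: [0.5284, -0.0156, 0.0824]
force: [-0.6, -0.7, 5.5]
grip_force: 2.0
```

```bash
python3 -m creep '[[[0,0,-0.01,0,0],[0,0,0,0,0],[0,0,0,0,0]]]'| egrep 'pos|force:'
python3 -m creep '[[[0,0,-0.005,0,0],[0,0,0,0,0],[0,0,0,0,0]]]'| egrep 'pos|force:'

```

```text
tool_pos: [0.5287, -0.0157, 0.0816]
force: [-0.5, 0.8, 6.7]
grip_force: 2.6
tool_pos: [0.5288, -0.0156, 0.0813]
force: [-1.2, -0.2, 8.2]
grip_force: 3.4
```

```bash
python3 -m creep '[[[0,0,0.1,0,0],[0,0,0.3,0,0],[0,0,0.35,0,0],[0,0,0.35,0,0],[-0.27,-0.046,0,0,0],[-0.27,-0.046,0,0,0],[-0.27,-0.046,0,0,0],[-0.27,-0.046,0,0,0],[0,0,0,0,0]]]'| egrep 'clock|pos|force:'
python3 - <<'E'
from h import *
a=env.grab_frame("side")[180:230,290:360,::-1]
cv2.imwrite("pics/s2.png",cv2.resize(a,None,fx=10,fy=10,interpolation=cv2.INTER_CUBIC))
q=np.load("q.npy");p=env.read_state()["tool_pos"]
c=lambda p:((proj("side",p)[0]-[290,180])*10).round()
for t in(.0,.03,.08): print(t,[c(W(q,(.046-.110*np.cos(t)+.0065*np.sin(t),y-.001,.07+.110*np.sin(t)+.0065*np.cos(t)))) for y in(-.017,.017)])
for f in [1.0,.8,.7,.6,.5,.4,.3,.25,.2,.15,.1,.05,0]:
    w=W(q,(-.064-.088*np.sin(f)-.021,-.001,.047+.088*np.cos(f)-.012))
    print(f,w.round(4),((w-p)*10).round(3));p=w
E
```

```text
clock: 15.0
tool_pos: [0.4156, -0.0338, 0.1907]
force: [1.3, -0.6, -0.1]
grip_force: 0.0
0.0 [array([286., 185.]), array([317., 276.])]
0.03 [array([284., 175.]), array([316., 266.])]
0.08 [array([281., 159.]), array([313., 250.])]
1.0 [ 0.4249 -0.0338  0.0825] [ 6.600e-02  1.000e-03 -1.086e+00]
0.8 [ 0.4356 -0.032   0.0963] [0.108 0.019 0.138]
0.7 [ 0.442  -0.0309  0.1023] [0.063 0.011 0.06 ]
0.6 [ 0.4489 -0.0297  0.1076] [0.069 0.012 0.053]
0.5 [ 0.4563 -0.0284  0.1122] [0.074 0.013 0.046]
0.4 [ 0.4641 -0.0271  0.1161] [0.078 0.013 0.038]
0.3 [ 0.4722 -0.0257  0.1191] [0.081 0.014 0.03 ]
0.25 [ 0.4764 -0.0249  0.1203] [0.042 0.007 0.012]
0.2 [ 0.4806 -0.0242  0.1212] [0.042 0.007 0.01 ]
0.15 [ 0.4849 -0.0235  0.122 ] [0.043 0.007 0.008]
0.1 [ 0.4892 -0.0227  0.1226] [0.043 0.007 0.005]
0.05 [ 0.4935 -0.022   0.1229] [0.043 0.007 0.003]
0 [ 0.4978 -0.0212  0.123 ] [0.043 0.007 0.001]
```

View pics/s2.png

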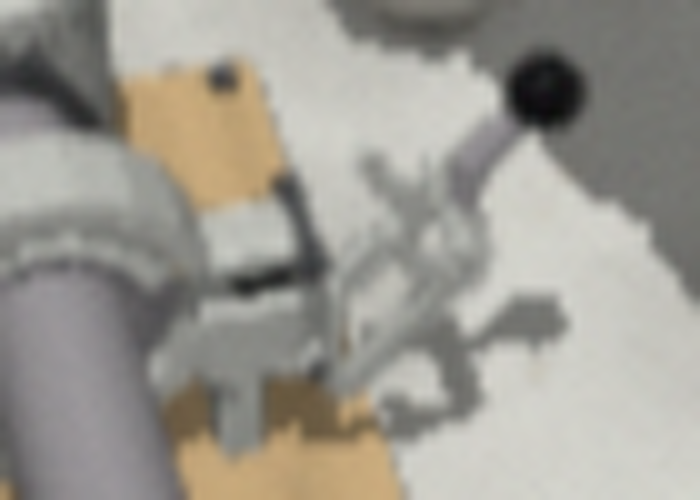

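The ring is resting on its pad. The pin runs from (287,180) to (318,268), which matches about 0.02–0.03 rad. I descend in front of the ball and push it.

```bash
python3 -m creep '[[[0,0.008,-0.3,0,0],[0,0.008,-0.3,0,0],[0,0,-0.3,0,0],[0,0,-0.04,0,0],[0.1,0.01,0,0,0],[0.1,0.01,0,0,0],[0.032,0.005,0.03,0,0],[0.032,0.006,0.03,0,0],[0,0,0,0,0]]]'| egrep 'clock|pos|force:'
python3 -m creep '[[[0.035,0.006,0.027,0,0],[0.034,0.006,0.026,0,0],[0.037,0.006,0.023,0,0],[0.037,0.006,0.023,0,0],[0,0,0,0,0]]]'| egrep 'clock|pos|force:'
```

```text
clock: 15.8
tool_pos: [0.4495, -0.0295, 0.1046]
force: [-0.2, 0.5, -0.3]
grip_force: 0.0
clock: 16.22
tool_pos: [0.4623, -0.0269, 0.1133]
force: [-0.2, 0.2, -0.5]
grip_force: 0.0
```

```bash
python3 -m creep '[[[0.02,0.003,0.012,0,0],[0.02,0.003,0.012,0,0],[0,0,0,0,0]]]'| egrep 'pos|force:'
python3 -m creep '[[[0.02,0.003,0.01,0,0],[0.02,0.003,0.01,0,0],[0,0,0,0,0]]]'| egrep 'pos|force:'
python3 -m creep '[[[0.02,0.003,0.008,0,0],[0.02,0.003,0.006,0,0],[0,0,0,0,0]]]'| egrep 'pos|force:'
```

```text
tool_pos: [0.4656, -0.0263, 0.1151]
force: [-0.1, -0.2, -0.1]
grip_force: 0.0
tool_pos: [0.4696, -0.0256, 0.1172]
force: [-0.6, 0.3, 0.8]
grip_force: 0.1
tool_pos: [0.4736, -0.0251, 0.1186]
force: [0.7, 0.0, 0.5]
grip_force: 0.2
```

```bash
python3 -m creep '[[[0.02,0.003,0.005,0,0],[0.02,0.003,0.005,0,0],[0,0,0,0,0]]]'| egrep 'pos|force:'
python3 -m creep '[[[0.02,0.003,0.004,0,0],[0,0,0,0,0]]]'| egrep 'pos|force:'
python3 -m creep '[[[0.02,0.003,0.004,0,0],[0,0,0,0,0]]]'| egrep 'pos|force:'
```

```text
tool_pos: [0.4776, -0.0245, 0.1195]
force: [-1.3, -0.4, 0.5]
grip_force: 0.1
tool_pos: [0.479, -0.0242, 0.1198]
force: [-2.4, -0.6, 2.6]
grip_force: 1.1
tool_pos: [0.4807, -0.0239, 0.1202]
force: [-4.8, -0.9, 3.7]
grip_force: 2.2
```

```bash
python3 -m creep '[[[0.02,0.003,0.004,0,0],[0,0,0,0,0]]]'| egrep 'pos|force:'
python3 -m creep '[[[0.02,0.003,0.003,0,0],[0,0,0,0,0]]]'| egrep 'pos|force:'
python3 -m creep '[[[0.01,0.002,0.002,0,0],[0,0,0,0,0]]]'| egrep 'pos|force:'
```

```text
tool_pos: [0.4826, -0.0236, 0.1205]
force: [-4.8, -1.0, 4.1]
grip_force: 2.3
tool_pos: [0.4846, -0.0233, 0.1209]
force: [-4.0, -0.0, 3.5]
grip_force: 2.2
tool_pos: [0.4855, -0.0231, 0.121]
force: [-5.1, -0.9, 4.3]
grip_force: 2.6
```

```bash
python3 -m creep '[[[0.01,0.002,0.002,0,0],[0,0,0,0,0]]]'| egrep 'pos|force:'
python3 -m creep '[[[0.01,0.002,0.002,0,0],[0,0,0,0,0]]]'| egrep 'pos|force:'
python3 -m creep '[[[0.01,0.002,0.002,0,0],[0,0,0,0,0]]]'| egrep 'pos|force:'
```

```text
tool_pos: [0.4865, -0.023, 0.1212]
force: [-5.6, -0.8, 4.6]
grip_force: 2.7
tool_pos: [0.4877, -0.0227, 0.1215]
force: [-4.5, -0.7, 3.4]
grip_force: 2.3
tool_pos: [0.4891, -0.0225, 0.1217]
force: [-3.7, -0.6, 2.5]
grip_force: 1.5
```

```bash
python3 -m creep '[[[0.015,0.003,0.001,0,0],[0,0,0,0,0]]]'| egrep 'pos|force:'
python3 -m creep '[[[0.015,0.003,0.001,0,0],[0,0,0,0,0]]]'| egrep 'pos|force:'
python3 -m creep '[[[0.015,0.003,0.001,0,0],[0,0,0,0,0]]]'| egrep 'pos|force:'
```

```text
tool_pos: [0.4911, -0.0222, 0.1219]
force: [-1.4, 0.2, 1.9]
grip_force: 1.0
tool_pos: [0.4926, -0.0219, 0.122]
force: [-2.1, 0.2, 1.6]
grip_force: 0.9
tool_pos: [0.4941, -0.0216, 0.122]
force: [-1.3, -0.0, 1.2]
grip_force: 0.6
```

```bash
python3 -m creep '[[[0.01,0.002,0,0,0],[0,0,0,0,0]]]'| egrep 'pos|force:'
python3 -m creep '[[[0.01,0.002,0,0,0],[0,0,0,0,0]]]'| egrep 'pos|force:'
```

```text
tool_pos: [0.4949, -0.0214, 0.122]
force: [-0.9, -0.3, 1.4]
grip_force: 0.7
tool_pos: [0.4959, -0.0212, 0.122]
force: [-1.8, 0.1, 1.5]
grip_force: 0.8
```

Past over-centre. Next, on to the stop.

```bash
python3 -m creep '[[[0.015,0.003,0,0,0],[0,0,0,0,0]]]'| egrep 'pos|force:'
python3 -m creep '[[[0.015,0.003,0,0,0],[0,0,0,0,0]]]'| egrep 'pos|force:'
python3 -m creep '[[[0.01,0.002,0,0,0],[0,0,0,0,0]]]'| egrep 'pos|force:'
```

```text
tool_pos: [0.4975, -0.0209, 0.1221]
force: [-0.9, -0.9, 1.0]
grip_force: 0.6
tool_pos: [0.4987, -0.0206, 0.122]
force: [-3.0, -1.4, 1.7]
grip_force: 0.9
tool_pos: [0.499, -0.0205, 0.1219]
force: [-5.1, -2.2, 3.3]
grip_force: 2.6
```

```bash
python3 -m creep '[[[0.01,0.002,0,0,0],[0,0,0,0,0]]]'| egrep 'pos|force:'
python3 -m creep '[[[0.01,0.002,0,0,0],[0,0,0,0,0]]]'| egrep 'pos|force:'
```

```text
tool_pos: [0.4991, -0.0204, 0.1218]
force: [-8.0, -3.3, 6.9]
grip_force: 4.3
tool_pos: [0.4993, -0.0204, 0.1218]
force: [-10.9, -3.2, 10.6]
grip_force: 6.1
```

The tool stopped at x=0.499 (0.498 predicted for home) while the force climbed to 11 N, so this is the stop. I back off and check.

```bash
python3 -m creep '[[[0,0,0,0,0],[0,0,0,0,0],[-0.2,-0.034,0,0,0],[-0.3,-0.05,0,0,0],[-0.3,-0.05,0.2,0,0],[0,0,0.3,0,0],[0,0,0.3,0,0],[0,0,0,0,0]]]'
python3 - <<'E'
from h import *
a=env.grab_frame("side")[180:230,290:360,::-1]
cv2.imwrite("pics/s3.png",cv2.resize(a,None,fx=10,fy=10,interpolation=cv2.INTER_CUBIC))
q=np.load("q.npy");c=lambda p:((proj("side",p)[0]-[290,180])*10).round()
for f in(0,.05,.2):print(f,c(W(q,(-.064-.088*np.sin(f),0,.047+.088*np.cos(f)))))
E
```

```text
clock: 20.88
tool_pos: [0.4244, -0.0341, 0.2069]
tool_rot: [179.8, -0.4, 10.1]
force: [1.0, -0.5, 0.8]
gripper_width: 0.0002
grip_force: 0.0
0 [297.  53.]
0.05 [315.  50.]
0.2 [369.  46.]
```

View pics/s3.png

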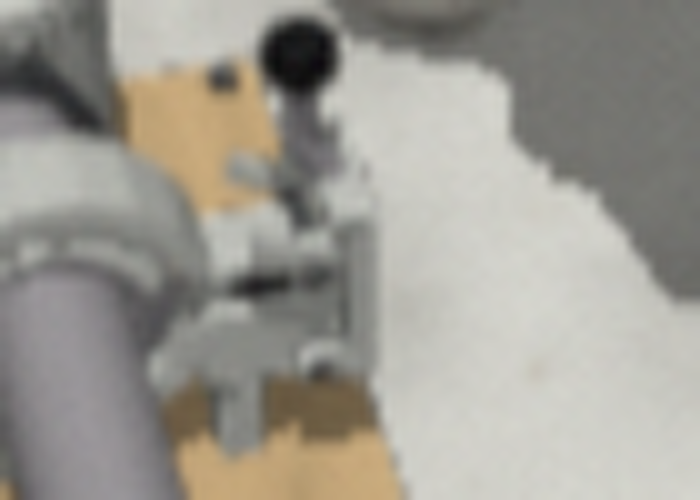

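The ball is at (300,53), against a predicted (297,53) for home. The stem is upright and the hooks are over the pin with the finger withdrawn, so it holds by itself.

```bash
python3 -c "
from workcell import env
print(env.close_job())"
```

```text
the job is handed in; nothing more can be done
None
```

I handed the job in at about 21 s of the 72 s allowed: the pipe was pressed on with roughly 8 N (10 N or so was asked), the ring is down and the latch lever is at its stop, holding by itself in the last picture; the hand-in call returned no verdict.

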